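Check a profile-frame corner with a square

TASK

Check the corner of the half-built aluminium profile frame that is screwed to the bench: take the right-angled square (not the wider 120-degree gauge), press it, still held, into the inside corner so that one leg bears on each rail at the same time for a moment. Then let go and leave the square lying flat on the bench in the corner, flush with both rails; leave the wider gauge where it lies.

Things in the scene. Friction and masses are not known exactly. Their poses are not given: they have to be found in the camera images.
- square: loose steel L plate 12 mm thick, 0.25 kg, slides easily: two legs 110 x 26 mm at 90 degrees. Origin: outer tip of the elbow, underside; x, y along the legs' outer edges, plate on the +x +y side. A black grip, 44 mm (x) by 16 mm (y), stands at x = 40, y = 40 mm from z = 12 to 62 mm; pinch its 16 mm at z about 45 mm, above the rails. Press it held 5 mm clear of the bench: it tilts slightly
- wide_gauge: loose bystander of the same steel with the same black grip, but its two legs (110 x 26 x 12 mm) open at 120 degrees instead of 90. Origin: outer tip of the elbow, underside; x along one leg's outer edge, the other leg 120 degrees counter-clockwise from it. Not to be used or moved
- long_rail: slotted aluminium profile 20 x 20 mm, 200 mm long, fixed to the bench, top at z = 20 mm. Origin: the frame's inside corner at bench height; it runs along its own +x, inner face the upright plane y = 0 facing +y. The inside of the corner is the +x +y side: the square is home when its origin and axes coincide with these
- short_rail: the other profile, 20 x 20 mm, 150 mm long, top at z = 20 mm, fixed at right angles to the first and joined to it. Same origin and axes as the long rail: it runs along +y, inner face the upright plane x = 0 facing +x

How it is judged:
By the outcome, as a careful person would: the job done as asked, in the order asked, and still so for the second after the job is handed in, with the robot touching nothing.
It also fails if it takes over 48 s, if anything falls off the work surface, if the arm or the gripper's body presses on something with over 40 N, if the wrist force passes 120 N, or if a joint passes its speed limit or range.

ROBOT

A 6-joint arm with a two-finger parallel gripper is mounted at the origin on a cart in front of the work surface, level with it; the furniture and walls round the work are solid. World frame = base frame: x ahead of the robot, y to its left, z up, the work surface at z = 0. Lengths are in m, angles in rad, forces in N, time in s.
With the tool pointing down it reaches from about 0.3 to 0.775 m from the base axis. Payload 14.6 kg.
Tool frame: the origin (TCP) lies midway between the tips of the shut fingers; the grasp point (between the pads) lies 19 mm behind it (ctrl.pinch_z is the distance from the TCP to the grasp point, in m); z points along the fingers, y is the line along which they close (so a half turn about z gives the same grasp; the last joint's range is limited). The gripper opens to 94 mm and grips with 3 to 60 N. Pads are 16 mm wide; open, the fingers measure 119 mm over their backs; the gripper's body (75 mm by 177 mm) begins 78 mm behind the grasp point.
Start: joints at [1.235, 0.3, 1.521, -0, 1.321, -0.067], TCP at [0.146, 0.53, 0.205] pointing down, gripper open.
Joint ranges: [-3.03, 3.03], [-0.79, 2.21], [0.23, 2.52], [-1.04, 4.18], [0, 3.07], [-2.55, 2.55]. Speed limits (rad/s): [2.22, 2.22, 2.57, 3.14, 3.14, 3.14].

INTERFACE

Orientations are given as [roll, pitch, yaw] about the fixed x, y, z axes, in that order (R = Rz(yaw) Ry(pitch) Rx(roll)).
In Python, from station import ctrl gives the robot as it stands.
- The arm moves only by the tool jog_arm, never from a script. Its argument "motion" is a list of rows, each a list of 7 numbers: the shift along the tool's x, y, z in m, then the turn, a rotation vector about the tool's x, y, z in rad, then the opening, from -1 (shut) to 1 (fully open). In form: [[tx, ty, tz, rx, ry, rz, gripper], ...]. A call has 1 to 5 rows; each row shifts and turns the commanded pose from where the row before left it, along the tool's axes as they then stand; what a row does not reach is not made up. A row lasts 1/10 s, in which the tool goes at most 50 mm and 8.59 degrees, less where a joint would pass 70% of its speed; a pose out of reach is approached as far as the arm can. A call is refused whole if a number of a shift passes 0.05 or a number of a turn 0.15, either way. A call with a gripper value outside its range is refused whole. The fingers move at their own pace and stop on an object; "squeeze" is the grip in N (left out, the last holds). Time passes only in rows, so rows that do not move let the fingers close. It gives the time, the measured TCP pose, the force, the opening and the grip force at its end, in the units of the state.
- ctrl.get_obs(): the state, without advancing time (a new reading comes with each control period).
- ctrl.camera(name): name is "side" or "top"; returns the picture (400x640x3 uint8, red, green, blue); there is no depth.
- ctrl.camera_model(name): a dict with "intrinsics" (3x3 intrinsics, pixels), "k1" (the pictures are not rectified: a ray, as slopes to the right and down, at radius r is drawn at 1 + k1 r^2 times it, then the intrinsics apply), "rvec" (rotation vector, rad) and "tvec" (3), from world to camera coordinates, as OpenCV has them. Camera axes: x right, y down, z forward; pixel columns grow to the right and rows downward; lengths in m; the calibration is good to about 2 mm. A picture is of the moment at which its call begins. camera_model takes no time and is no camera call.
- ctrl.hand_in(): hands the job in; it is judged then, once.
The state is a dict: "time_s": time; "qpos": joint angles; "joint_vel": joint speeds; "tau": joint torques, N m; "ee_pos": TCP position; "eef_rot": TCP orientation; "force": force on the tool from outside, world axes, zero at the start; "moment": the same for the moment, N m; "grip_width": finger opening in m; "grip_force": force on a finger pad.
Only numpy, scipy, OpenCV 4.12 (cv2) and the standard library are available. Lean on these libraries where they do the work, as an engineer would, in place of code of your own. Each camera call takes 0.05 s, during which the arm holds its last target. There are 200 camera calls.

## Working session

There is one attempt and no reset: what is moved stays moved. The work goes in short steps, Python scripts to look and compute and a tool call to move; the robot and the scene stay as the last step left them, time stands still between calls to the robot, and variables do not carry over. Pictures are saved under pics/ and viewed, at most 10 in all, crops included, and the job is handed in when it is done.

Besides the shell and the picture viewer there is one more tool, called after ">>>" as name(argument=value, ...) on one line, values as JSON. jog_arm: Moves the arm, as the interface text tells. Its arguments: {"type":"object","properties":{"motion":{"type":"array"},"squeeze":{"type":"number"}},"required":["motion"]}

```bash
mkdir -p pics
cat > h.py <<'E'
import numpy as np, cv2
from station import ctrl
def ray(name,uv):
    m=ctrl.camera_model(name);K=np.array(m["intrinsics"]);uv=np.atleast_2d(np.array(uv,float))
    d=(uv-[K[0,2],K[1,2]])/[K[0,0],K[1,1]]
    r=np.linalg.norm(d,axis=1,keepdims=True);s=r.copy()
    for _ in range(30): s=r/(1+m["k1"]*s*s)
    d=d*np.where(r>0,s/np.maximum(r,1e-12),1)
    R=cv2.Rodrigues(np.array(m["rvec"],float))[0];t=np.array(m["tvec"],float).ravel()
    return -R.T@t, np.c_[d,np.ones(len(d))]@R
def onz(name,uv,z):
    o,D=ray(name,uv); return (o+D*((z-o[2])/D[:,2])[:,None])[:,:2]
def snap(name,f=None):
    im=ctrl.camera(name)
    if f: cv2.imwrite("pics/"+f,im[...,::-1])
    return im
E
python3 - <<'E'
from h import *
for n in("top","side"): snap(n,n+"0.png"); print(ctrl.camera_model(n),ray(n,[[320,200]]))
o=ctrl.get_obs();print(o,ctrl.pinch_z)
E
```

```text
{'intrinsics': array([[513.65582861,   0.        , 319.95590874],
       [  0.        , 513.65582861, 192.3237549 ],
       [  0.        ,   0.        ,   1.        ]]), 'k1': -0.16936756462187075, 'rvec': array([ 2.09494747, -2.14114733,  0.16333445]), 'tvec': array([0.11923917, 0.54207251, 1.28273852])} (array([0.30955514, 0.07911759, 1.36065966]), array([[ 0.16166974,  0.02148779, -0.98672414]]))
{'intrinsics': array([[429.98449349,   0.        , 317.20506704],
       [  0.        , 429.98449349, 205.0348957 ],
       [  0.        ,   0.        ,   1.        ]]), 'k1': -0.11881691631866742, 'rvec': array([ 0.4550201 , -2.73886857,  1.1584018 ]), 'tvec': array([0.55705777, 0.06832777, 0.90357998])} (array([0.32794118, 0.74874591, 0.68064159]), array([[ 0.23335205, -0.68776393, -0.68753688]]))
{'time_s': 0.1, 'qpos': array([ 1.23542276e+00,  3.00422439e-01,  1.52149540e+00, -2.52920482e-06,
        1.32068932e+00, -6.65869142e-02]), 'joint_vel': array([ 0.00051711, -0.00134835,  0.0005189 , -0.00088239, -0.00103046,
        0.00087129]), 'tau': array([ 4.95233071e-04, -5.32652521e+01, -3.53282189e+01,  7.09455041e-02,
        2.33963592e-02, -9.99479539e-05]), 'ee_pos': array([0.14598182, 0.53004103, 0.20494926]), 'eef_rot': array([-3.14058023e+00, -6.50583379e-05,  2.87280660e+00]), 'force': array([-0.22022614,  0.13905613, -0.15610763]), 'moment': array([0.04847856, 0.00146891, 0.03189857]), 'grip_force': 0.0, 'grip_width': 0.09422288456069422} 0.0188
```

View pics/top0.png

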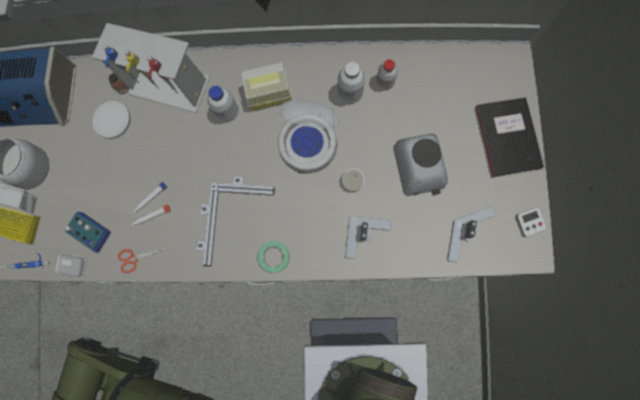

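View pics/side0.png

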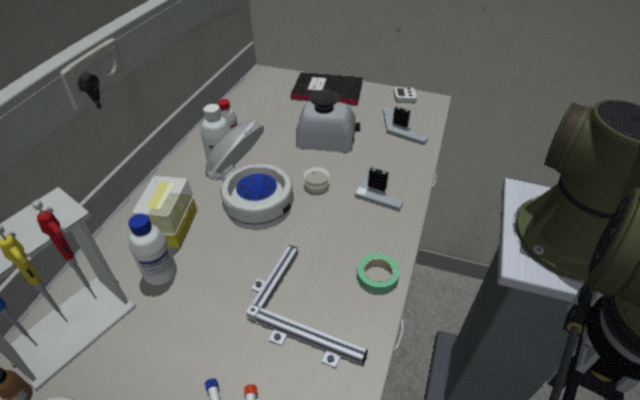

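The top view shows the rails' inside corner near (216,192), with the long rail running down and the short rail running right. The 90° square is near (352,217) with its grip at (364,232), and the 120° gauge is at right near (465,235). The side view agrees. Next I'll crop in for edges.

Run:
```python
from h import *
im=cv2.imread("pics/top0.png")
c=cv2.resize(im[170:280,190:300],None,fx=5,fy=5,interpolation=cv2.INTER_CUBIC)[:,:400]
d=cv2.resize(im[205:270,335:405],None,fx=5.6,fy=5.6,interpolation=cv2.INTER_CUBIC)[:,:392]
h=np.zeros((550,800,3),np.uint8);h[:,:400]=c[:550];h[:d.shape[0],405:405+d.shape[1]]=d[:, :392]
cv2.imwrite("pics/crop.png",h)
g=im.astype(int)
for p in[(356,230),(351,250),(380,224),(370,245),(364,232)]: print(p,im[p[1],p[0]])
```

```text
(356, 230) [140 137 130]
(351, 250) [165 160 152]
(380, 224) [170 164 157]
(370, 245) [153 158 158]
(364, 232) [72 74 72]
```

View pics/crop.png

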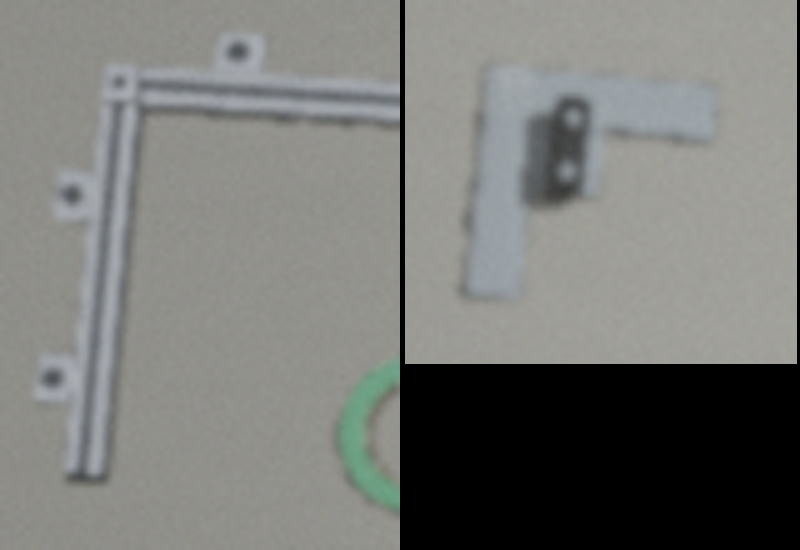

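The crop shows the rails' inside corner at about (218,192) in the full picture. The square's elbow is at about (350,217), and both its legs are clean bluish shapes. The grip covers the middle of the square.

```bash
cat >> h.py <<'E'
def fit(name,pts,z):
    w=onz(name,pts,z); vx,vy,x,y=cv2.fitLine(w.astype(np.float32),cv2.DIST_HUBER,0,1e-4,1e-4).ravel()
    return np.array([x,y]),np.array([vx,vy])
def cross(a,b):
    s=np.linalg.solve(np.c_[a[1],-b[1]],b[0]-a[0]); return a[0]+a[1]*s[0]
def ang(v): # yaw of -x-ish direction, relative to world -x
    v=v if v[0]<0 else -v; return np.degrees(np.arctan2(-v[1],-v[0]))
def angy(v):
    v=v if v[1]<0 else -v; return np.degrees(np.arctan2(v[0],-v[1]))
def edge(s,lvl,first=True):
    # subpixel crossings of level along 1-D profile
    i=np.where((s[:-1]<lvl)!=(s[1:]<lvl))[0]
    if len(i)==0: return None
    i=i[0] if first else i[-1]; return i+(lvl-s[i])/(s[i+1]-s[i])
E
python3 - <<'E'
from h import *
im=np.mean([snap("top") for _ in range(6)],0)
b=cv2.GaussianBlur(im[...,2]-im[...,0],(0,0),.6)
print("bench",np.median(b[230:250,225:255]),"rail",b[220,208:222].round(),"rowprof",b[180:200,240].round())
# square
L=4
x=np.array([(345+0+edge(b[v,340:358],L)-5,v) for v in range(222,253) if edge(b[v,340:358],L) is not None])
y=np.array([(u,210+edge(b[210:226,u],L)) for u in range(356,386) if edge(b[210:226,u],L) is not None])
A=fit("top",x,.012);B=fit("top",y,.012)
print("square",cross(A,B),ang(A[1]),angy(B[1]))
# rails: inner edges, top z=.02
x=np.array([(205+edge(b[v,205:226],L,False),v) for v in range(200,262) if edge(b[v,205:226],L,False) is not None])
y=np.array([(u,182+edge(b[182:200,u],L,False)) for u in range(225,270) if edge(b[182:200,u],L,False) is not None])
A=fit("top",x,.02);B=fit("top",y,.02)
print("frame",cross(A,B),ang(A[1]),angy(B[1]),x[::12],y[::12])
# outer edges as check of width
y2=np.array([(u,178+edge(b[178:196,u],L)) for u in range(245,270)])
C=fit("top",y2,.02);print("width",(C[0]-B[0])@np.array([-B[1][1],B[1][0]]))
# grip top centre (dark)
m=(im[215:250,350:380].mean(2)<90);q=np.argwhere(m)[:,::-1]+[350,215];print("grip",onz("top",[q.mean(0)],.05),len(q))
E
```

```text
bench -5.568513574643554 rail [ 9.  9.  9.  9.  9.  9.  7.  2. -4. -6. -6. -6. -5. -6.] rowprof [10. 10. 10. 10.  9.  9.  9.  8.  8.  9. 10.  9.  5. -2. -5. -6. -6. -6.
 -6. -5.]
square [0.48581022 0.03192385] -7.3119154 -6.86108
frame [0.56110704 0.38286301] -4.975855 -4.9970527 [[216.53883121 200.        ]
 [215.44718861 212.        ]
 [214.3157264  224.        ]
 [213.08061791 236.        ]
 [211.89715751 248.        ]
 [210.84220535 260.        ]] [[225.         191.05381072]
 [237.         191.95716765]
 [249.         192.59469833]
 [261.         193.32196881]]
width -0.020701189
grip [[0.43726493 0.00161114]] 87
```

The square's legs are about 90° apart. Its origin is at (0.486, 0.032), rotated 2° from the frame, whose corner is at (0.561, 0.383). I'll move above its grip.

>>> jog_arm(motion=[[0,0,0,0,0,-0.073,1],[0,0,0,0,0,-0.072,1],[-0.024,-0.033,0.003,0,0,0,1],[-0.024,-0.033,0.003,0,0,0,1],[-0.024,-0.033,0.003,0,0,0,1]])

```text
time_s: 0.9
ee_pos: [0.2056, 0.4218, 0.1962]
eef_rot: [-3.141, -0.0, 3.019]
force: [1.5, 0.7, 0.5]
grip_width: 0.0942
grip_force: 0.0
```

>>> jog_arm(motion=[[-0.024,-0.033,0.003,0,0,0,1],[-0.024,-0.033,0.003,0,0,0,1],[-0.024,-0.033,0.003,0,0,0,1],[-0.024,-0.033,0.003,0,0,0,1],[-0.024,-0.033,0.003,0,0,0,1]])

```text
time_s: 1.4
ee_pos: [0.3045, 0.2431, 0.1816]
eef_rot: [3.141, 0.001, 3.018]
force: [1.3, 0.1, -0.4]
grip_width: 0.0938
grip_force: 0.0
```

>>> jog_arm(motion=[[-0.024,-0.033,0.003,0,0,0,0.2],[-0.024,-0.033,0.003,0,0,0,0.2],[-0.024,-0.033,0.003,0,0,0,0.2],[-0.024,-0.033,0.003,0,0,0,0.2],[-0.024,-0.033,0.003,0,0,0,0.2]])

```text
time_s: 1.9
ee_pos: [0.4033, 0.0643, 0.1666]
eef_rot: [3.141, 0.001, 3.018]
force: [0.2, 0.1, 0.9]
grip_width: 0.0583
grip_force: 0.0
```

>>> jog_arm(motion=[[0.001,0.001,0,0,0,0,0.2],[0,0,0,0,0,0,0.2]])

```text
time_s: 2.1
ee_pos: [0.4018, 0.0668, 0.1663]
eef_rot: [3.142, -0.0, 3.016]
force: [-0.1, 0.6, -0.9]
grip_width: 0.0565
grip_force: 0.0
```

```bash
cat >> h.py <<'E'
def delta(x,y,z,yawdeg):
    o=ctrl.get_obs();p=o["ee_pos"];yw=o["eef_rot"][2];d=np.array([x,y,z])-p
    dy=(np.radians(yawdeg)-yw+np.pi)%(2*np.pi)-np.pi
    c,s=np.cos(yw),np.sin(yw)
    print("t",o["time_s"],"pos",p.round(4),"rpy",o["eef_rot"].round(4),"F",o["force"].round(1),"w",round(o["grip_width"],4),"gf",o["grip_force"])
    print("tool shift",np.round([c*d[0]+s*d[1],s*d[0]-c*d[1],-d[2]],4),"rz",round(-dy,4))
E
python3 - <<'E'
from h import *
delta(.4412,-.0028,.028,172.9); snap("side","s1.png")
E
```

```text
t 2.1 pos [0.4018 0.0668 0.1663] rpy [ 3.1415e+00 -5.0000e-04  3.0159e+00] F [-0.1  0.6 -0.9] w 0.0565 gf 0.0
tool shift [-0.0479 -0.0641  0.1383] rz -0.0018
```

View pics/s1.png

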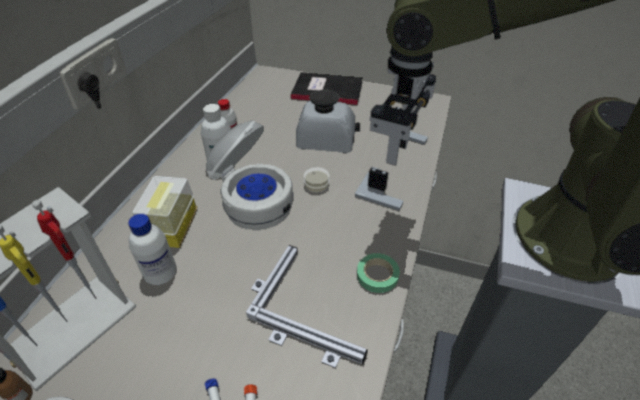

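The gripper hangs at about (395,135), short of the square's grip at (377,180). There is nothing near it. I'll cross-check the grip position with this view.

Run:
```python
from h import *
def cen(f,x0,y0,x1,y1,t):
    im=cv2.imread("pics/"+f)[y0:y1,x0:x1].mean(2); q=np.argwhere(im<t); r=q[:,::-1]+[x0,y0]
    return (r.min(0)+r.max(0))/2,r.min(0),r.max(0)
a=cen("top0.png",355,215,380,245,80);b=cen("s1.png",362,160,395,195,60);print(a,b)
o1,d1=ray("top",[a[0]]);o2,d2=ray("side",[b[0]])
s=np.linalg.lstsq(np.c_[d1[0],-d2[0]],o2-o1,rcond=None)[0]
print(o1+d1[0]*s[0],o2+d2[0]*s[1])
```

```text
(array([362.5, 233. ]), array([360, 226]), array([365, 240])) (array([377.5, 180.5]), array([368, 170]), array([387, 191]))
[ 4.37591423e-01 -1.97330802e-04  3.56920705e-02] [4.42664071e-01 1.77367721e-04 3.61598282e-02]
```

>>> jog_arm(motion=[[-0.024,-0.032,0,0,0,-0.002,0.2],[-0.024,-0.032,0.0,0,0,0,0.2],[0,0,0.025,0,0,0,0.2],[0,0,0.02,0,0,0,0.2],[0,0,0,0,0,0,0.2]])

```text
time_s: 2.65
ee_pos: [0.4403, -0.0012, 0.1197]
eef_rot: [-3.142, -0.004, 3.021]
force: [-0.6, 0.6, 0.3]
grip_width: 0.056
grip_force: 0.0
```

Run:
```python
from h import *
delta(.4412,-.0028,.028,172.9); 
im=snap("side")[90:230,290:450];cv2.imwrite("pics/s2.png",cv2.resize(im[...,::-1],None,fx=4,fy=4,interpolation=cv2.INTER_CUBIC))
```

```text
t 2.65 pos [ 0.4403 -0.0012  0.1197] rpy [-3.1415 -0.0038  3.0213] F [-0.6  0.6  0.3] w 0.056 gf 0.0
tool shift [-0.0011 -0.0015  0.0917] rz 0.0036
```

View pics/s2.png

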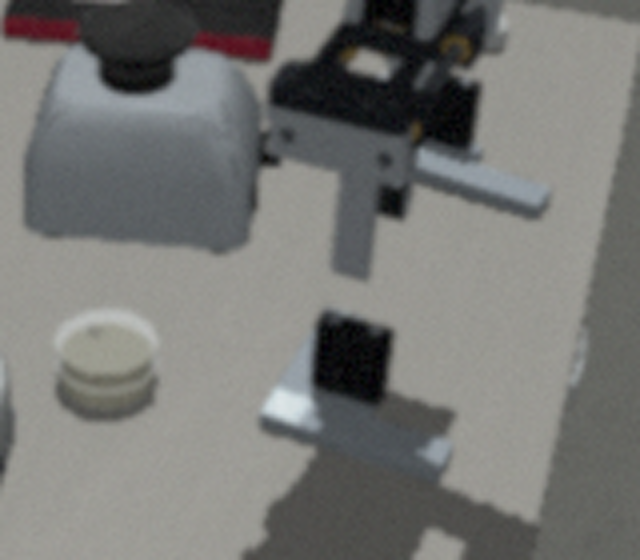

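The finger at crop (355,270) hangs straight over the grip at (355,350). I'll descend and grip.

>>> jog_arm(motion=[[-0.001,0,0.03,0,0,0,0.2],[0,-0.001,0.03,0,0,0,0.2],[0,0,0.02,0,0,0,0.2],[0,0,0.012,0,0,0,0.2],[0,0,0,0,0,0,0.2]], squeeze=10)

```text
time_s: 3.2
ee_pos: [0.4424, -0.0029, 0.0293]
eef_rot: [-3.142, -0.001, 3.021]
force: [-0.4, 0.7, -0.1]
grip_width: 0.0561
grip_force: 0.0
```

>>> jog_arm(motion=[[0,0,0,0,0,0,-0.4],[0,0,0,0,0,0,-1],[0,0,0,0,0,0,-1],[0,0,0,0,0,0,-1],[0,0,0,0,0,0,-1]], squeeze=10)

```text
time_s: 3.7
ee_pos: [0.4427, -0.0034, 0.0297]
eef_rot: [3.142, 0.0, 3.02]
force: [-1.0, -0.4, 1.1]
grip_width: 0.0197
grip_force: 0.0
```

>>> jog_arm(motion=[[0,0,0,0,0,0,-1],[0,0,0,0,0,0,-1],[0,0,0,0,0,0,-1]], squeeze=30)

```text
time_s: 4.0
ee_pos: [0.4426, -0.0034, 0.0296]
eef_rot: [-3.142, 0.0, 3.02]
force: [-0.7, 1.4, 6.0]
grip_width: 0.0158
grip_force: 30.0
```

Run:
```python
from h import *
delta(.4412,-.0028,.028,172.9)
```

```text
t 4.0 pos [ 0.4426 -0.0034  0.0296] rpy [-3.1416e+00  2.0000e-04  3.0198e+00] F [-0.7  1.4  6. ] w 0.0158 gf 30.001200735569
tool shift [0.0015 0.0004 0.0016] rz 0.0021
```

Gripped at 15.8 mm. I'll lift, turn 2° and carry to a standoff inside the corner.

>>> jog_arm(motion=[[0,0,-0.01,0,0,0,-1],[0,0,-0.02,0,0,-0.01,-1],[0,0,-0.02,0,0,-0.015,-1],[0,0,-0.01,0,0,-0.01,-1],[-0.002,0.018,0,0,0,0,-1]])

```text
time_s: 4.5
ee_pos: [0.4466, 0.0136, 0.0909]
eef_rot: [-3.141, 0.002, 3.054]
force: [0.7, -0.3, -2.5]
grip_width: 0.0159
grip_force: 30.0
```

>>> jog_arm(motion=[[-0.003,0.034,0,0,0,0,-1],[-0.003,0.034,0,0,0,0,-1],[-0.003,0.034,0,0,0,0,-1],[-0.003,0.034,0,0,0,0,-1],[-0.003,0.034,0,0,0,0,-1]])

```text
time_s: 5.0
ee_pos: [0.4756, 0.1838, 0.0893]
eef_rot: [-3.141, -0.001, 3.055]
force: [0.0, 0.3, -2.2]
grip_width: 0.016
grip_force: 30.0
```

>>> jog_arm(motion=[[-0.003,0.034,0,0,0,0,-1],[-0.003,0.034,0,0,0,0,-1],[-0.003,0.034,0,0,0,0,-1],[-0.002,0.018,0,0,0,0,-1],[0,0,0,0,0,0,-1]])

```text
time_s: 5.5
ee_pos: [0.4968, 0.3027, 0.0889]
eef_rot: [-3.141, -0.001, 3.057]
force: [-0.8, -1.0, -2.4]
grip_width: 0.0156
grip_force: 30.0
```

Run:
```python
from h import *
delta(.5015,.3329,.0346,175)
im=snap("side")[160:370,230:430];cv2.imwrite("pics/s3.png",cv2.resize(im[...,::-1],None,fx=2.8,fy=2.8,interpolation=cv2.INTER_CUBIC))
```

```text
t 5.5 pos [0.4968 0.3027 0.0889] rpy [-3.1414e+00 -6.0000e-04  3.0569e+00] F [-0.8 -1.  -2.4] w 0.0156 gf 29.99966561794281
tool shift [-0.0022  0.0304  0.0543] rz 0.0026
```

View pics/s3.png

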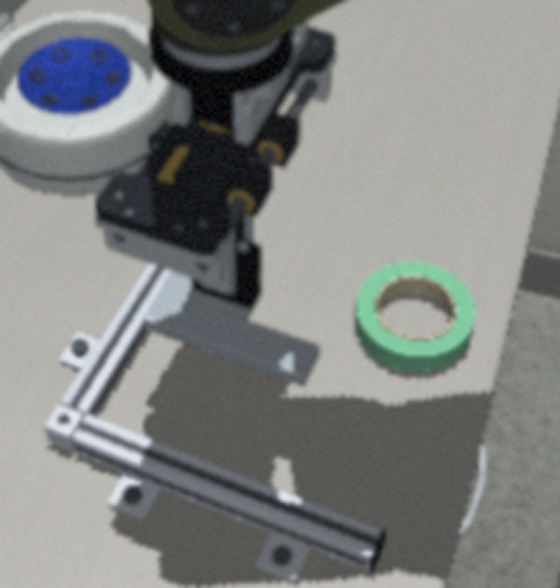

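The square is held level (outer long leg at crop (160,310)–(310,370)), still about 45 mm from the long rail and over clear bench. I'll move in and lower to 5 mm.

>>> jog_arm(motion=[[-0.001,0.015,0,0,0,0,-1],[-0.001,0.015,0,0,0,0.002,-1],[0,0,0.025,0,0,0,-1],[0,0,0.02,0,0,0,-1],[0,0,0.009,0,0,0,-1]])

```text
time_s: 6.05
ee_pos: [0.5009, 0.3292, 0.0336]
eef_rot: [-3.14, -0.002, 3.052]
force: [-0.2, -0.0, -2.6]
grip_width: 0.0157
grip_force: 30.0
```

>>> jog_arm(motion=[[0,0,0,0,0,0,-1],[0,0,0,0,0,0,-1]])

```text
time_s: 6.25
ee_pos: [0.5021, 0.3305, 0.0363]
eef_rot: [3.141, 0.001, 3.052]
force: [0.6, 0.0, -1.9]
grip_width: 0.0153
grip_force: 30.0
```

Run:
```python
from h import *
delta(.5178,.3465,.0346,175)
im=snap("top","t4.png")
im=im[170:270,190:290];cv2.imwrite("pics/t4c.png",cv2.resize(im[...,::-1],None,fx=5,fy=5,interpolation=cv2.INTER_CUBIC))
```

```text
t 6.25 pos [0.5021 0.3305 0.0363] rpy [3.1411e+00 7.0000e-04 3.0523e+00] F [ 0.6  0.  -1.9] w 0.0153 gf 29.999526143074036
tool shift [-0.0142  0.0174  0.0017] rz -0.002
```

View pics/t4c.png

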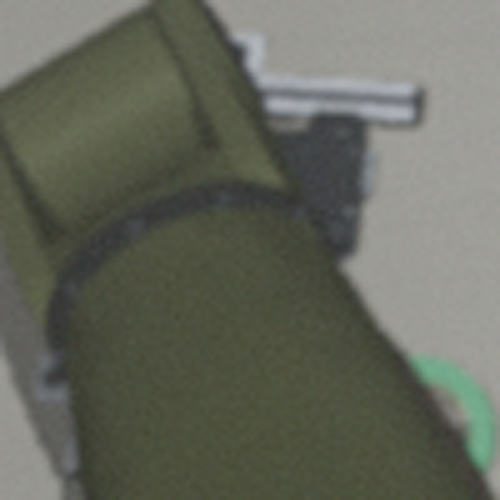

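The arm hides the corner from above; only the short rail's end at crop (415,105) shows. So I'll find contact by feel, starting with the long rail (+tool y).

>>> jog_arm(motion=[[0,0.006,0.001,0,0,0,-1],[0,0.005,0,0,0,0,-1],[0,0.002,0,0,0,0,-1],[0,0,0,0,0,0,-1]])

```text
time_s: 6.7
ee_pos: [0.5028, 0.3441, 0.0345]
eef_rot: [3.141, 0.0, 3.053]
force: [-0.5, 1.4, -2.3]
grip_width: 0.0157
grip_force: 30.0
```

>>> jog_arm(motion=[[0,0.001,0,0,0,0,-1],[0,0.001,0,0,0,0,-1],[0,0,0,0,0,0,-1]])

```text
time_s: 7.0
ee_pos: [0.5031, 0.3457, 0.0345]
eef_rot: [3.142, 0.0, 3.053]
force: [-0.7, -0.6, -1.7]
grip_width: 0.0159
grip_force: 30.0
```

>>> jog_arm(motion=[[0,0.001,0,0,0,0,-1],[0,0,0,0,0,0,-1]])

```text
time_s: 7.2
ee_pos: [0.5031, 0.3468, 0.0344]
eef_rot: [3.142, -0.0, 3.053]
force: [-0.1, 0.2, -3.1]
grip_width: 0.0156
grip_force: 30.0
```

>>> jog_arm(motion=[[0,0.001,0,0,0,0,-1],[0,0,0,0,0,0,-1]])

```text
time_s: 7.4
ee_pos: [0.5032, 0.3478, 0.0345]
eef_rot: [3.142, 0.0, 3.053]
force: [-0.4, -0.6, -1.9]
grip_width: 0.0155
grip_force: 30.0
```

>>> jog_arm(motion=[[0,0.001,0,0,0,0,-1],[0,0,0,0,0,0,-1]])

```text
time_s: 7.6
ee_pos: [0.5033, 0.3488, 0.0345]
eef_rot: [3.142, 0.0, 3.053]
force: [0.2, -0.4, -2.1]
grip_width: 0.0162
grip_force: 30.0
```

>>> jog_arm(motion=[[0,0.001,0,0,0,0,-1],[0,0,0,0,0,0,-1]])

```text
time_s: 7.8
ee_pos: [0.5034, 0.3498, 0.0344]
eef_rot: [-3.142, -0.0, 3.053]
force: [-0.5, 0.5, -0.8]
grip_width: 0.0158
grip_force: 30.0
```

>>> jog_arm(motion=[[0,0.001,0,0,0,0,-1],[0,0,0,0,0,0,-1]])

```text
time_s: 8.0
ee_pos: [0.5035, 0.3507, 0.0344]
eef_rot: [-3.141, -0.0, 3.053]
force: [0.1, -0.8, -2.7]
grip_width: 0.0161
grip_force: 30.0
```

>>> jog_arm(motion=[[0,0.001,0,0,0,0,-1],[0,0,0,0,0,0,-1]])

```text
time_s: 8.2
ee_pos: [0.5035, 0.3509, 0.0344]
eef_rot: [-3.14, -0.0, 3.053]
force: [0.2, -5.7, -0.3]
grip_width: 0.0157
grip_force: 30.0
```

>>> jog_arm(motion=[[0,0.001,0,0,0,0,-1],[0,0,0,0,0,0,-1]])

```text
time_s: 8.4
ee_pos: [0.5035, 0.351, 0.0343]
eef_rot: [-3.138, -0.001, 3.053]
force: [-1.7, -12.2, 2.3]
grip_width: 0.016
grip_force: 30.0
```

Run:
```python
from h import *
delta(.5178,.3465,.0346,175);print(ctrl.get_obs()["moment"])
im=snap("side")[220:370,230:400];cv2.imwrite("pics/s5.png",cv2.resize(im[...,::-1],None,fx=4,fy=4,interpolation=cv2.INTER_CUBIC))
```

```text
t 8.4 pos [0.5035 0.351  0.0343] rpy [-3.1382e+00 -1.0000e-03  3.0527e+00] F [ -1.7 -12.2   2.3] w 0.016 gf 30.009661316871643
tool shift [-0.0146 -0.0032 -0.0003] rz -0.0016
[-2.45436766  0.36410121  0.16637859]
```

View pics/s5.png

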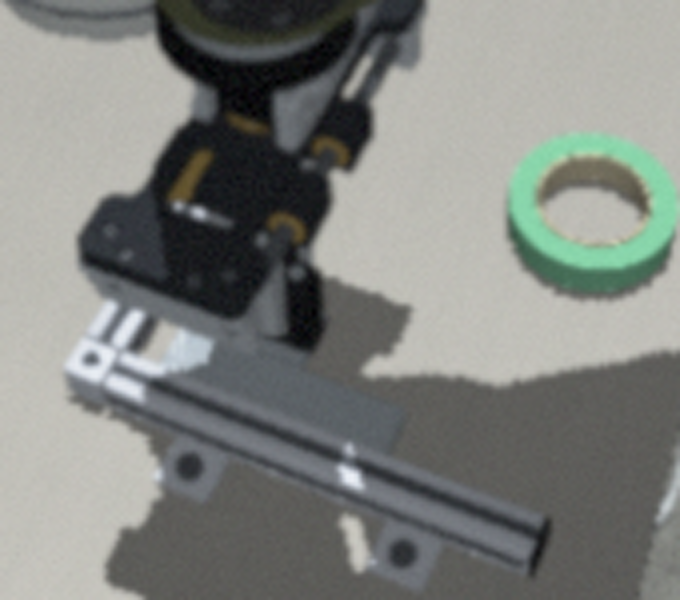

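The square bears on the long rail (12 N), with an even seam along it; there is still a gap of about 15 mm to the short rail (crop (165,345)). I'll ease off a little and slide to the short rail.

>>> jog_arm(motion=[[0,-0.0015,0,0,0,0,-1],[-0.005,0,0,0,0,0,-1],[-0.005,0,0,0,0,0,-1],[-0.002,0,0,0,0,0,-1],[0,0,0,0,0,0,-1]])

```text
time_s: 8.95
ee_pos: [0.5159, 0.3498, 0.0343]
eef_rot: [-3.141, 0.0, 3.053]
force: [0.3, -4.0, -2.1]
grip_width: 0.0157
grip_force: 30.0
```

>>> jog_arm(motion=[[-0.001,0,0,0,0,0,-1],[0,0,0,0,0,0,-1]])

```text
time_s: 9.15
ee_pos: [0.5164, 0.3498, 0.0342]
eef_rot: [-3.141, -0.0, 3.053]
force: [-1.3, -5.1, -3.5]
grip_width: 0.0161
grip_force: 30.0
```

>>> jog_arm(motion=[[-0.001,0,0,0,0,0,-1],[0,0,0,0,0,0,-1]])

```text
time_s: 9.35
ee_pos: [0.5172, 0.3497, 0.0343]
eef_rot: [-3.141, -0.001, 3.053]
force: [-1.7, -4.8, -3.6]
grip_width: 0.0159
grip_force: 30.0
```

>>> jog_arm(motion=[[-0.001,0,0,0,0,0,-1],[0,0,0,0,0,0,-1]])

```text
time_s: 9.55
ee_pos: [0.5182, 0.3496, 0.0342]
eef_rot: [-3.141, -0.001, 3.053]
force: [-1.2, -5.1, -2.0]
grip_width: 0.0158
grip_force: 30.0
```

>>> jog_arm(motion=[[-0.001,0,0,0,0,0,-1],[0,0,0,0,0,0,-1]])

```text
time_s: 9.75
ee_pos: [0.5192, 0.3495, 0.0342]
eef_rot: [-3.141, -0.001, 3.053]
force: [-1.1, -5.1, -2.9]
grip_width: 0.0159
grip_force: 30.0
```

>>> jog_arm(motion=[[-0.001,0,0,0,0,0,-1],[0,0,0,0,0,0,-1]])

```text
time_s: 9.95
ee_pos: [0.52, 0.3495, 0.0342]
eef_rot: [-3.141, -0.001, 3.053]
force: [-2.5, -5.6, -1.1]
grip_width: 0.0159
grip_force: 30.0
```

>>> jog_arm(motion=[[-0.001,0,0,0,0,0,-1],[0,0,0,0,0,0,-1]])

```text
time_s: 10.15
ee_pos: [0.5201, 0.3494, 0.0341]
eef_rot: [-3.14, -0.003, 3.053]
force: [-9.7, -5.1, 1.1]
grip_width: 0.0157
grip_force: 30.0
```

Both rails are in contact. I'll press a touch more on the long rail and hold.

>>> jog_arm(motion=[[0,0.001,0,0,0,0,-1],[0,0,0,0,0,0,-1],[0,0,0,0,0,0,-1],[0,0,0,0,0,0,-1],[0,0,0,0,0,0,-1]])

```text
time_s: 10.65
ee_pos: [0.5202, 0.3495, 0.0341]
eef_rot: [-3.139, -0.003, 3.053]
force: [-10.1, -11.9, 3.8]
grip_width: 0.0156
grip_force: 30.0
```

>>> jog_arm(motion=[[0.0008,-0.001,0,0,0,0,-1],[0,0,0.002,0,0,0,-1],[0,0,0.002,0,0,0,-1],[0,0,0,0,0,0,-1]])

```text
time_s: 11.05
ee_pos: [0.52, 0.3495, 0.0302]
eef_rot: [-3.141, -0.001, 3.053]
force: [-4.0, -5.4, -1.5]
grip_width: 0.0158
grip_force: 30.0
```

Run:
```python
from h import *
delta(.5178,.3465,.0296,175)
```

```text
t 11.05 pos [0.52   0.3495 0.0302] rpy [-3.1407e+00 -1.5000e-03  3.0530e+00] F [-4.  -5.4 -1.5] w 0.0158 gf 30.00475913286209
tool shift [ 0.0019 -0.0031  0.0006] rz -0.0014
```

Held against both rails at 10 and 12 N for half a second. I'll lower until it touches the bench.

>>> jog_arm(motion=[[0,0,0.001,0,0,0,-1],[0,0,0,0,0,0,-1]])

```text
time_s: 11.25
ee_pos: [0.52, 0.3494, 0.0298]
eef_rot: [-3.141, -0.001, 3.053]
force: [-7.9, -7.9, 4.8]
grip_width: 0.0157
grip_force: 30.0
```

>>> jog_arm(motion=[[0,0,0.001,0,0,0,-1],[0,0,0,0,0,0,-1]])

```text
time_s: 11.45
ee_pos: [0.52, 0.3495, 0.0298]
eef_rot: [-3.141, -0.001, 3.053]
force: [-12.9, -10.6, 15.4]
grip_width: 0.016
grip_force: 30.0
```

>>> jog_arm(motion=[[0.0005,-0.0005,-0.001,0,0,0,-1],[0,0,0,0,0,0,-1]], squeeze=10)

```text
time_s: 11.65
ee_pos: [0.52, 0.3494, 0.0298]
eef_rot: [3.141, 0.0, 3.053]
force: [-2.3, -3.2, 0.6]
grip_width: 0.0161
grip_force: 10.0
```

>>> jog_arm(motion=[[0,0,0,0,0,0,-1],[0,0,0,0,0,0,-1]], squeeze=3)

```text
time_s: 11.85
ee_pos: [0.52, 0.3494, 0.0297]
eef_rot: [3.141, -0.0, 3.053]
force: [-4.1, -2.8, 2.0]
grip_width: 0.016
grip_force: 3.0
```

>>> jog_arm(motion=[[0,0,0,0,0,0,-0.4],[0,0,0,0,0,0,-0.2],[0,0,0,0,0,0,-0.1],[0,0,0,0,0,0,-0.1]])

```text
time_s: 12.25
ee_pos: [0.5202, 0.3493, 0.0295]
eef_rot: [3.141, 0.0, 3.053]
force: [-0.7, -0.1, 0.2]
grip_width: 0.0416
grip_force: 0.0
```

Released cleanly. Next I'll go straight up, then swing away to the right for a look.

>>> jog_arm(motion=[[0,0,-0.015,0,0,0,-0.1],[0,0,-0.04,0,0,0,-0.1],[0,0,-0.04,0,0,0,-0.1],[0,0,-0.04,0,0,0,-0.1],[0.01,-0.04,-0.02,0,0,0,-0.1]])

```text
time_s: 12.75
ee_pos: [0.5077, 0.3125, 0.1891]
eef_rot: [3.138, 0.005, 3.055]
force: [0.8, -0.7, 1.1]
grip_width: 0.0417
grip_force: 0.0
```

>>> jog_arm(motion=[[0.01,-0.045,0,0,0,0,-0.1],[0.01,-0.045,0,0,0,0,-0.1],[0.01,-0.045,0,0,0,0,-0.1],[0.01,-0.045,0,0,0,0,-0.1],[0.01,-0.045,0,0,0,0,-0.1]])

```text
time_s: 13.25
ee_pos: [0.4361, 0.0891, 0.1856]
eef_rot: [3.141, 0.002, 3.053]
force: [0.3, -0.9, 0.8]
grip_width: 0.0428
grip_force: 0.0
```

>>> jog_arm(motion=[[0.01,-0.045,0,0,0,0,-0.1],[0.01,-0.045,0,0,0,0,-0.1],[0,0,0,0,0,0,-0.1],[0,0,0,0,0,0,-0.1]])

```text
time_s: 13.65
ee_pos: [0.4091, 0.0021, 0.1855]
eef_rot: [3.141, 0.002, 3.051]
force: [0.1, -0.2, -0.2]
grip_width: 0.042
grip_force: 0.0
```

Run:
```python
from h import *
delta(.5178,.3465,.2,175)
f=np.mean([snap("top") for _ in range(4)],0).astype(np.uint8)
s=snap("side")
a=cv2.resize(f[165:275,195:275],None,fx=5,fy=5,interpolation=cv2.INTER_CUBIC)
b=cv2.resize(s[225:365,240:375],None,fx=2.9,fy=3.9,interpolation=cv2.INTER_CUBIC)[:550]
h=np.zeros((550,800,3),np.uint8);h[:,:400]=a;h[:b.shape[0],405:405+b.shape[1]]=b
cv2.imwrite("pics/end.png",h[...,::-1])
```

```text
t 13.65 pos [0.4091 0.0021 0.1855] rpy [3.1414e+00 1.9000e-03 3.0505e+00] F [ 0.1 -0.2 -0.2] w 0.042 gf 0.0
tool shift [-0.0769  0.3529 -0.0145] rz -0.0038
```

View pics/end.png

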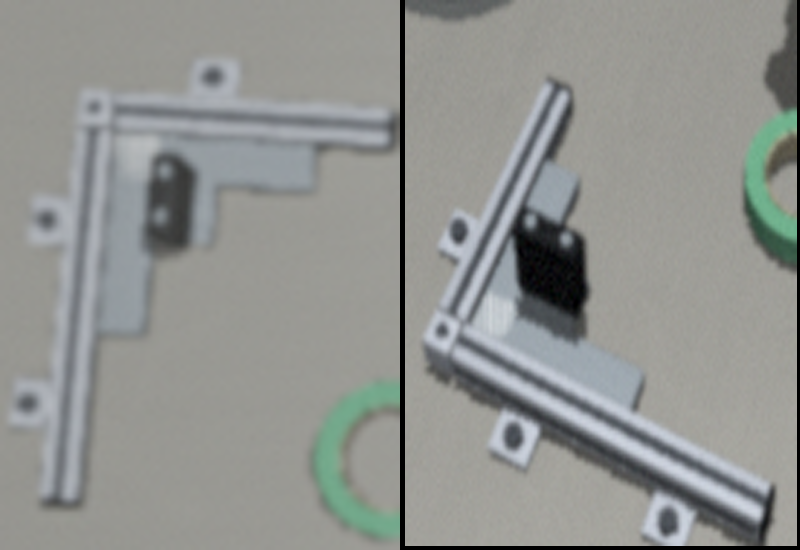

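The square lies flat with its legs along both rails and no gap showing: the elbow is at crop (118,135), and the leg ends are at (120,330) and (315,165). The gauge was never touched. I'll hand in.

```bash
python3 -c "
from station import ctrl
print(ctrl.hand_in())"
```

```text
the job is handed in; nothing more can be done
None
```

I pressed the held square against both rails at once for about half a second (10 N and 12 N), then left it flat in the corner; the final pictures show no gap at either rail. I never touched the wider gauge, and handed the job in at about 14 s; no verdict came back.

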